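# Close up the soldering kit case

### The job

The soldering kit case stands open on the bench: push its upright tool panel over and down until it lies flat inside the case, and only then swing the lid over it and press it fully shut. Do both with the fingertips or the outside of the fingers; never take the panel or the lid between the fingers. Leave the things standing around the case where they are, and do not lift any of them.

Things in the scene. Friction and masses are not known exactly. Their poses are not given: they have to be found in the camera images.
- case: Black open-topped plastic kit case fixed to the bench, outside 220 (x) x 190 (y) x 70 mm high, walls 5 mm, grey foam, two motors and a charger inside (all below 52 mm height). Origin: centre of its underside, on the bench. Its x axis runs along both hinges; the lid is hinged on its +y wall (the robot's left at zero yaw), the tool panel just inside its -y wall. Its yaw varies by up to about 0.5 rad.
- lid (a joint): Angle of the lid in rad: 0 = shut on the rim, pi/2 = standing upright, larger = leaning outwards (to the case's +y); starts between 1.55 and 1.9, limit 1.95. The hinge is stiff: the lid stays where it is left and does not fall, so it must be pushed and pressed all the way; some 2 to 5 N at its free edge does it.
- lid_hinge (a point): Middle of the lid's hinge axis, at case (0, +95 mm, 70 mm high). Turns with the lid: its x axis runs along the hinge, its -y axis from the hinge to the lid's free edge, its z axis out of the lid's outer face (up when shut). The black lid is a slab 224 mm along x, 192 mm from hinge to free edge, from z = 0 to z = 8 mm in this frame, with a 60 mm wide, 12 mm long finger tab beyond the middle of the free edge.
- lid_edge (a point): Middle of the lid's free edge (192 mm from the hinge axis, mid-thickness); moves with the lid, axes as lid_hinge.
- panel (a joint): Angle of the tool panel in rad: 0 = lying flat inside the case, its upper face 15 mm under the rim; pi/2 = upright; starts between 1.35 and 1.75, limit 1.85. The hinge is stiff: the panel stays where it is left, so it must be pushed and pressed all the way down; some 1 to 3 N does it.
- panel_hinge (a point): Middle of the tool panel's hinge axis, at case (0, -82 mm, 52 mm high). Turns with the panel: x along the hinge, y from the hinge to the panel's free edge, z out of its bare face (up when flat; when upright that face looks to the case's -y). The panel is a bare grey aluminium plate 190 mm along x, 115 mm from hinge to free edge, 5 mm thick (z from -2.5 to 2.5 mm), small tools strapped on its other face. It folds towards the case's +y.
- panel_edge (a point): Middle of the panel's free edge (115 mm from the hinge axis); moves with the panel, axes as panel_hinge.
- tin: Bystander: round steel tip-cleaner tin with brass wool, 76 mm across, 44 mm high; origin at the centre of its underside.
- cup: Bystander: black open plastic cup, 72 mm across, 85 mm high; origin at the centre of its underside.
- spool: Bystander: small spool of copper wire with grey flanges, 64 mm across, 42 mm high; origin at the centre of its underside.
- battery: Bystander: black battery pack, 75 x 36 x 30 mm, with a small yellow plug on one end; origin at the centre of its underside.

How it is judged:
By the outcome, as a careful person would: the job done as asked, in the order asked, and still so for the second after the job is handed in, with the robot touching nothing.
It also fails if it takes over 61 s, if anything falls off the work surface, if the arm or the gripper's body presses on something with over 40 N, if the wrist force passes 120 N, or if a joint passes its speed limit or range.

### The arm

A 6-joint arm with a two-finger parallel gripper is mounted at the origin on the work surface. World frame = base frame: x ahead of the robot, y to its left, z up, the work surface at z = 0. Lengths are in m, angles in rad, forces in N, time in s.
With the tool pointing down it reaches from about 0.35 to 0.975 m from the base axis. Payload 4.9 kg.
Tool frame: the origin (TCP) lies at the very end of the fingers, on their centre line; the grasp point (between the pads) lies 19 mm behind it; z points along the fingers, y is the line along which they close (so a half turn about z gives the same grasp; the last joint's range is limited). The gripper opens to 85 mm and grips with 20 to 120 N. Pads are 22 mm wide; open, the fingers measure 114 mm over their backs; the gripper's body (76 mm by 85 mm) begins 54 mm behind the grasp point. The pads swing forward as they close: fully open they stand 13 mm farther back than shut.
Start: joints at [-1.317, 0.053, 1.613, -0, 1.476, -0.119], TCP at [0.228, -0.582, 0.231] pointing down, gripper open.
Joint ranges: [-3.01, 3.01], [-1.01, 2.22], [0.06, 2.58], [-1.02, 4.17], [0.09, 2.62], [-3.14, 3.14]. Speed limits (rad/s): [2.57, 2.57, 3.14, 3.14, 3.14, 3.14].

### API

Orientations are given as a rotation vector (axis times angle).
In Python, from station import * gives the robot as it stands.
- The arm moves only by the shell command python3 -m crank 'ROWS' [OPENING] [FORCE]. ROWS is JSON, a list of rows, each an object with "offset": the shift along the tool's x, y, z in m, a list of three; "twist": the turn, a rotation vector about the tool's x, y, z in degrees, a list of three. In form: [{"offset": [x, y, z], "twist": [rx, ry, rz]}, ...]. A call has 1 to 20 rows; each row is the pose to reach, as a shift and turn from the pose commanded when the call began, along the tool's axes at that moment; what a row does not reach only later rows make up. A row lasts 1/8 s, in which the tool goes at most 62.5 mm and 10.7 degrees, less where a joint would pass 70% of its speed; a pose out of reach is approached as far as the arm can. A call with a gripper value outside its range is refused whole. OPENING is the opening, from 0 (shut) to 1 (fully open), set as the call begins (- or left out, the last holds). The fingers move at their own pace and stop on an object; FORCE is the grip in N (left out, the last holds). Time passes only in rows, so rows that repeat a pose let the fingers close. It gives the time, the measured TCP pose, the force, the opening and the grip force at its end, in the units of the state.
- get_obs(): the state, without advancing time (a new reading comes with each control period).
- get_image(name): name is "side" or "top" or "wrist"; returns the picture (420x560x3 uint8, red, green, blue); there is no depth.
- get_calibration(name): a dict with "intrinsics" (3x3 intrinsics, pixels), "world_from_camera" (4x4, takes a point from camera to world coordinates); the wrist camera has in their place "tool_from_camera" (4x4, takes a point from camera to tool coordinates, whose origin is the TCP and whose axes are the flange's). Camera axes: x right, y up, looking along -z (the intrinsics and any distortion apply to the point x, -y, -z); pixel columns grow to the right and rows downward; lengths in m; the calibration is good to about 2 mm. A picture is of the moment at which its call begins: read the wrist's pose just before it. get_calibration takes no time and is no camera call.
- finish_job(): hands the job in; it is judged then, once.
Trained networks look in the newest picture that a camera, given by its name, has taken for a name from the list of things; names that differ only in an ending like _2 or _b are one class to them, and where a whole thing is asked for, a point or a joint stands for the part that bears it (a point fixed in the world has none). Each returns a list of dicts, best first, with "confidence" (0 to 1); they miss things now and then, are a little off and sometimes report something else, mostly with a low value. They report only what shows in the picture. A call takes as long as a camera call.
- cut_out(query, camera): "region" (420x560 bool, what is visible of it) and "rect" ([centre column, centre row, width, height] in pixels, round what is visible of it).
The state is a dict: "t": time; "q": joint angles; "dq": joint speeds; "effort": joint torques, N m; "tool_pos": TCP position; "tool_rot": TCP orientation; "contact_force": force on the tool from outside, world axes, zero at the start; "wrist_torque": the same for the moment, N m; "opening": finger opening in m; "grip_force": force on a finger pad.
Only numpy, scipy, OpenCV 4.12 (cv2) and the standard library are available. Lean on these libraries where they do the work, as an engineer would, in place of code of your own. Each camera call takes 0.05 s, during which the arm holds its last target. There are 200 camera calls.

## Working session

There is one attempt and no reset: what is moved stays moved. The work goes in short steps, Python scripts to look and compute and a shell command to move; the robot and the scene stay as the last step left them, time stands still between calls to the robot, and variables do not carry over. Pictures are saved under pics/ and viewed, at most 10 in all, crops included, and the job is handed in when it is done.

```bash
mkdir -p pics; ls
python3 - <<'E'
from station import *
import cv2,numpy as np
np.set_printoptions(precision=4,suppress=True)
o=get_obs(); print({k:np.round(v,3) for k,v in o.items()})
ims=[]
for n in ["side","top"]:
    im=get_image(n); cv2.imwrite(f"pics/{n}0.png",im[:,:,::-1]); c=get_calibration(n); print(n,c)
    for q in ["case","lid","panel","tin","cup","spool","battery"]:
        r=cut_out(q,n)
        print(q,[(round(d["confidence"],2),np.round(d["rect"])) for d in r[:2]])
E
```

```text
pics
{'t': np.float64(0.0), 'q': array([-1.317,  0.053,  1.614,  0.   ,  1.476, -0.119]), 'dq': array([ 0.002, -0.   ,  0.001,  0.001, -0.001, -0.   ]), 'effort': array([ -0.001, -39.368, -37.018,  -0.   ,   0.007,  -0.   ]), 'tool_pos': array([ 0.227, -0.581,  0.23 ]), 'tool_rot': array([-3.085, -0.582,  0.   ]), 'contact_force': array([ 0.469, -0.021, -0.258]), 'wrist_torque': array([-0.037, -0.016, -0.015]), 'grip_force': np.float64(0.0), 'opening': np.float64(0.086)}
side {'intrinsics': array([[521.7379,   0.    , 278.9935],
       [  0.    , 521.7379, 199.3609],
       [  0.    ,   0.    ,   1.    ]]), 'world_from_camera': array([[-0.8613,  0.3626, -0.356 ,  0.1072],
       [-0.508 , -0.5962,  0.6217,  0.8075],
       [ 0.0132,  0.7162,  0.6977,  0.9893],
       [ 0.    ,  0.    ,  0.    ,  1.    ]])}
case [(0.87, array([272., 194., 125., 130.]))]
lid [(0.78, array([242., 185.,  57., 108.]))]
panel [(0.93, array([303., 174.,  56.,  68.]))]
tin [(0.96, array([230., 346.,  38.,  41.])), (0.22, array([302., 175.,  54.,  69.]))]
cup [(0.74, array([322., 137.,  25.,  35.])), (0.18, a
[... 263 characters left out ...]
47],
       [  0.    ,   0.    ,   1.    ]]), 'world_from_camera': array([[-0.0085,  0.9961, -0.0876,  0.4793],
       [-1.    , -0.0086, -0.0006,  0.0136],
       [-0.0014,  0.0876,  0.9962,  1.1197],
       [ 0.    ,  0.    ,  0.    ,  1.    ]])}
case [(0.72, array([291., 193., 114., 131.]))]
lid [(0.6, array([259., 180.,  45., 101.]))]
panel [(0.67, array([324., 216.,  31.,  74.])), (0.3, array([422., 190.,  35.,  28.]))]
tin [(0.63, array([154., 252.,  28.,  29.])), (0.18, array([415., 246.,  21.,  32.]))]
cup [(0.92, array([422., 191.,  38.,  28.]))]
spool [(0.89, array([151., 181.,  26.,  23.]))]
battery [(0.82, array([416., 248.,  21.,  32.])), (0.16, array([256., 180.,  45., 107.]))]
```

Run:
```python
import cv2,numpy as np
a=cv2.imread("pics/side0.png")[80:370,130:400];b=cv2.imread("pics/top0.png")[90:300,120:460]
cv2.imwrite("pics/s1.png",cv2.resize(a,None,fx=2,fy=2,interpolation=2));cv2.imwrite("pics/t1.png",cv2.resize(b,None,fx=2.3,fy=2.3,interpolation=2))
```

```text
(no output)
```

View pics/s1.png

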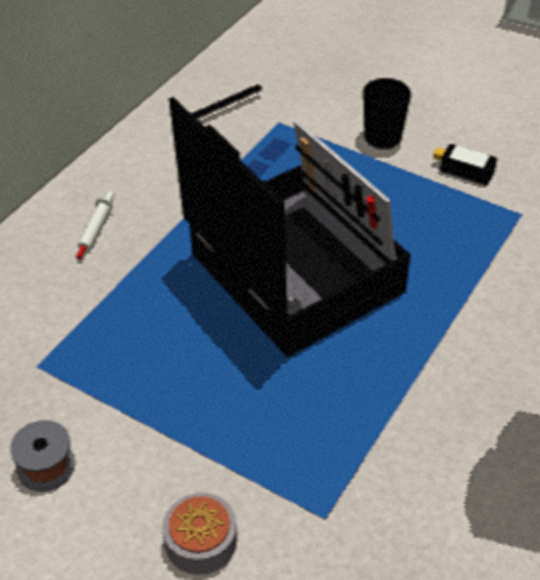

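View pics/t1.png

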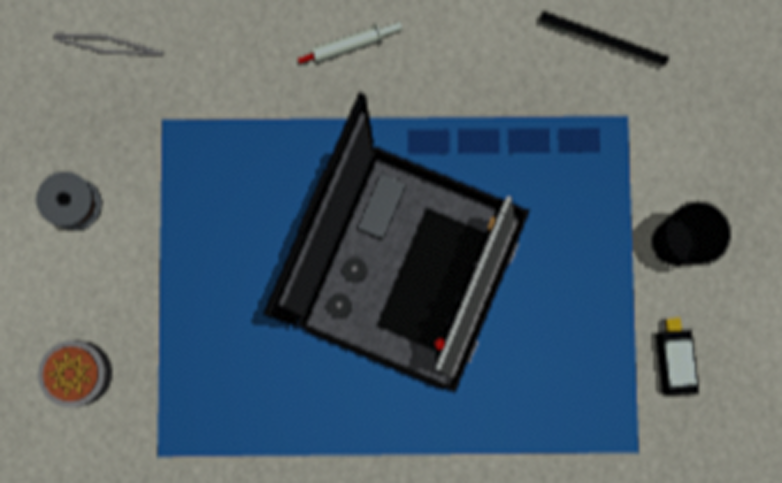

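The side view shows the lid on the left (free corners at about crop (172,98) and (285,188)) and the panel upright on the far side. The top view shows the rim corners at (528,210), (455,390) and (305,325), the panel edge from (510,198) to (437,370), and the bystanders well clear of the case.

```bash
cat > h.py <<'E'
from station import *
import cv2,numpy as np
from scipy.optimize import least_squares,minimize
from scipy.spatial.transform import Rotation as R
np.set_printoptions(precision=4,suppress=True)
CAL={n:get_calibration(n) for n in ["side","top"]}
def proj(P,n):
    T=np.linalg.inv(CAL[n]["world_from_camera"]);c=np.atleast_2d(P)@T[:3,:3].T+T[:3,3]
    u=(c*[1,-1,-1])@CAL[n]["intrinsics"].T; return u[:,:2]/u[:,2:]
def Rz(a): return R.from_euler('z',a).as_matrix()
def Rx(a): return R.from_euler('x',a).as_matrix()
def case(p,X): return np.atleast_2d(X)@Rz(p[2]).T+[p[0],p[1],0]
def lid(p,X): return case(p,np.atleast_2d(X)@Rx(-p[3]).T+[0,.095,.07])
def panel(p,X): return case(p,np.atleast_2d(X)@Rx(p[4]).T+[0,-.082,.052])
def box(x,y0,y1,z0,z1): return np.array([[a,b,c] for a in(-x,x) for b in(y0,y1) for c in(z0,z1)])
BL=box(.112,-.192,0,0,.008);BT=box(.03,-.204,-.19,0,.008);BP=box(.095,0,.115,-.0025,.0025);BC=box(.11,-.095,.095,0,.07)
def mask(Ps,n):
    m=np.zeros((420,560),np.uint8)
    for P in Ps: cv2.fillConvexPoly(m,np.round(cv2.convexHull(proj(P,n).astype(np.float32))*16).astype(np.int32),1,shift=4)
    return m>0
def iou(a,b): return (a&b).sum()/max(1,(a|b).sum())
E
cat > fit.py <<'E'
from h import *
t=lambda u,v:np.array([120+u/2.3,90+v/2.3]); s=lambda u,v:np.array([130+u/2,80+v/2])
obs=[("top",case,[.11,-.095,.07],t(528,210)),("top",case,[-.11,-.095,.07],t(455,390)),("top",case,[-.11,.095,.07],t(305,325)),
("top",panel,[.095,.115,0],t(510,198)),("top",panel,[-.095,.115,0],t(437,370)),("top",lid,[.112,-.192,.004],t(361,95)),("top",lid,[-.112,-.192,.004],t(268,315)),
("side",lid,[.112,-.192,.004],s(172,98)),("side",lid,[-.112,-.192,.004],s(285,188)),("side",panel,[.095,.115,0],s(297,125)),("side",panel,[-.095,.115,0],s(385,195)),
("side",case,[-.11,.095,0],s(288,355)),("side",case,[-.11,-.095,.07],s(408,255))]
f=lambda p:np.concatenate([proj(g(p,X),n)[0]-o for n,g,X,o in obs])
r=least_squares(f,[.5,0,-.45,1.7,1.5],loss="soft_l1");p=r.x;print(p);print(f(p).reshape(-1,2))
M={}
for n in CAL:
    get_image(n)
    for q in("case","lid","panel"): M[n,q]=cut_out(q,n)[0]["region"]
def models(p,n):
    return {"case":mask([case(p,BC),lid(p,BL),lid(p,BT),panel(p,BP)],n),"lid":mask([lid(p,BL),lid(p,BT)],n),"panel":mask([panel(p,BP)],n)}
def sc(p):
    v=0
    for n in CAL:
        m=models(p,n)
        union=M[n,"case"]|M[n,"lid"]|M[n,"panel"]
        v-=2*iou(m["case"],union)+iou(m["lid"],M[n,"lid"])+iou(m["panel"],M[n,"panel"])
    return v
print(sc(p))
r2=minimize(sc,p,method="Nelder-Mead",options=dict(initial_simplex=np.vstack([p]+[p+d for d in np.diag([.01,.01,.05,.1,.1])]),maxiter=400))
print(r2.x,r2.fun)
for pp in(p,r2.x):
    for n in CAL: m=models(pp,n);print(n,{q:round(iou(m[q],M[n,q]),3) for q in m})
np.save("p.npy",r2.x)
ims=[]
for n,(x,y) in {"top":(225,100),"side":(200,115)}.items():
    im=cv2.imread(f"pics/{n}0.png");im=cv2.resize(im,None,fx=3,fy=3,interpolation=2)
    for pp,c in((p,(0,255,255)),(r2.x,(0,255,0))):
        for g,B in((case,BC),(lid,BL),(panel,BP)):
            u=proj(g(pp,B),n)*3+1
            for i in range(8):
                for k in(1,2,4):
                    if i&k==0: cv2.line(im,tuple(int(a) for a in u[i]),tuple(int(a) for a in u[i^k]),c,1,cv2.LINE_AA)
    ims.append(im[y*3:y*3+450,x*3:x*3+400])
cv2.imwrite("pics/fit.png",np.hstack(ims))
E
python3 fit.py
```

```text
[ 0.5815 -0.0192 -0.4042  1.5866  1.4085]
[[ 0.6739 -0.3654]
 [-0.1122  1.0149]
 [-4.1229  0.2361]
 [-0.2225 -0.8933]
 [ 0.541  -0.2647]
 [ 1.1749 -0.9542]
 [-0.1378  0.853 ]
 [-0.2478 -1.2664]
 [-0.2956  6.5829]
 [-1.2945 -3.3453]
 [ 2.2401  2.0849]
 [-0.3679  1.3256]
 [ 1.4727 -1.1461]]
-7.202311914755318
[ 0.5818 -0.0186 -0.415   1.5932  1.3631] -7.5938859153249645
side {'case': np.float64(0.954), 'lid': np.float64(0.896), 'panel': np.float64(0.866)}
top {'case': np.float64(0.967), 'lid': np.float64(0.891), 'panel': np.float64(0.713)}
side {'case': np.float64(0.968), 'lid': np.float64(0.924), 'panel': np.float64(0.949)}
top {'case': np.float64(0.969), 'lid': np.float64(0.92), 'panel': np.float64(0.92)}
```

View pics/fit.png

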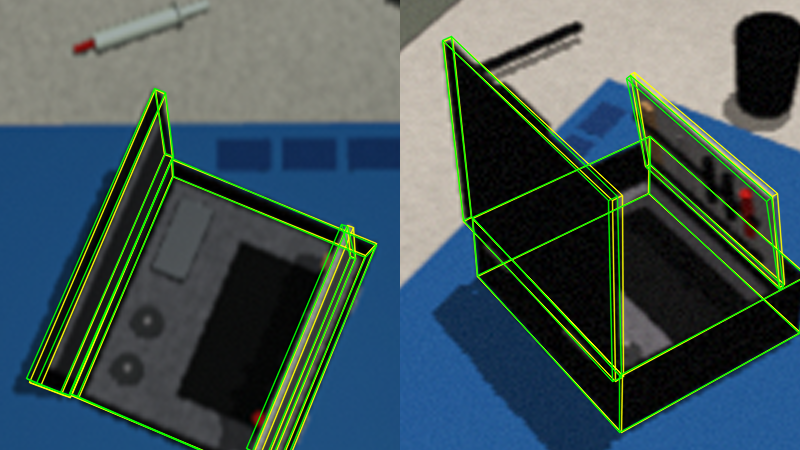

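```bash
cat > rel.py <<'E'
from h import *
import sys
p=np.load("p.npy");o=get_obs();Rt=R.from_rotvec(o["tool_rot"])
des=R.from_matrix(Rz(p[2])@np.diag([1,-1,-1.]))
print("now case xyz",(o["tool_pos"]-[p[0],p[1],0])@Rz(p[2]),"F",o["contact_force"],"t",o["t"])
print("twist",(Rt.inv()*des).as_rotvec(degrees=True))
for a in sys.argv[1:]:
    X=case(p,[float(v) for v in a.split(",")])[0]; print(a,X,Rt.inv().apply(X-o["tool_pos"]))
E
python3 rel.py 0,-.16,.23 0,-.13,.136
```

```text
now case xyz [-0.0969 -0.6584  0.2313] F [ 0.199  -1.0073 -0.322 ] t 1.2
twist [ 0.0018 -0.0013 45.1423]
0,-.16,.23 [ 0.5173 -0.165   0.23  ] [ 0.4216 -0.2829  0.0013]
0,-.13,.136 [ 0.5294 -0.1376  0.136 ] [ 0.4429 -0.304   0.0953]
```

```bash
python3 -m crank '[{"offset":[0.042,-0.028,0],"twist":[0,0,5]},{"offset":[0.084,-0.056,0],"twist":[0,0,10]},{"offset":[0.126,-0.085,0],"twist":[0,0,15]},{"offset":[0.168,-0.113,0],"twist":[0,0,20]},{"offset":[0.210,-0.141,0],"twist":[0,0,25]},{"offset":[0.252,-0.170,0],"twist":[0,0,30]},{"offset":[0.295,-0.198,0],"twist":[0,0,35]},{"offset":[0.337,-0.226,0],"twist":[0,0,40]},{"offset":[0.380,-0.255,0],"twist":[0,0,45.1]},{"offset":[0.422,-0.283,0.001],"twist":[0,0,45.1]},{"offset":[0.432,-0.293,0.048],"twist":[0,0,45.1]},{"offset":[0.443,-0.304,0.095],"twist":[0,0,45.1]},{"offset":[0.443,-0.304,0.095],"twist":[0,0,45.1]},{"offset":[0.443,-0.304,0.095],"twist":[0,0,45.1]}]' 0 20; python3 rel.py
```

```text
t: 2.95
tool_pos: [0.5303, -0.1384, 0.1382]
tool_rot: [3.074, -0.646, 0.003]
contact_force: [-0.3, -0.8, -0.8]
opening: -0.0002
grip_force: 0.0
now case xyz [ 0.0012 -0.1304  0.1382] F [-0.32   -0.7654 -0.8118] t 2.95
twist [ 0.015  -0.1323  0.0302]
```

```bash
python3 -m crank '[{"offset":[0,-0.030,0],"twist":[0,0,0]},{"offset":[0,-0.049,0],"twist":[0,0,0]},{"offset":[0,-0.060,0.003],"twist":[0,0,0]},{"offset":[0,-0.070,0.007],"twist":[0,0,0]},{"offset":[0,-0.079,0.012],"twist":[0,0,0]},{"offset":[0,-0.088,0.0185],"twist":[0,0,0]},{"offset":[0,-0.095,0.026],"twist":[0,0,0]},{"offset":[0,-0.102,0.034],"twist":[0,0,0]},{"offset":[0,-0.1065,0.041],"twist":[0,0,0]},{"offset":[0,-0.111,0.0485],"twist":[0,0,0]},{"offset":[0,-0.1135,0.0565],"twist":[0,0,0]},{"offset":[0,-0.116,0.0645],"twist":[0,0,0]},{"offset":[0,-0.1175,0.073],"twist":[0,0,0]}]'; python3 rel.py
```

```text
t: 4.58
tool_pos: [0.5769, -0.0299, 0.0628]
tool_rot: [-3.074, 0.646, -0.0]
contact_force: [0.2, -0.5, 1.1]
opening: 0.0
grip_force: 0.4
now case xyz [ 0.     -0.0123  0.0628] F [ 0.173  -0.465   1.0712] t 4.575
twist [-0.0101 -0.0043  0.036 ]
```

Now press down with small steps, moving slightly outward toward the free edge.

```bash
python3 -m crank '[{"offset":[0,-0.003,0.003],"twist":[0,0,0]},{"offset":[0,-0.005,0.006],"twist":[0,0,0]},{"offset":[0,-0.005,0.008],"twist":[0,0,0]},{"offset":[0,-0.005,0.010],"twist":[0,0,0]},{"offset":[0,-0.005,0.010],"twist":[0,0,0]}]'; python3 rel.py
```

```text
t: 5.2
tool_pos: [0.579, -0.0253, 0.0545]
tool_rot: [-3.074, 0.646, 0.0]
contact_force: [-3.2, 1.7, 5.1]
opening: 0.0001
grip_force: 3.0
now case xyz [ 0.0002 -0.0072  0.0545] F [-3.1963  1.6631  5.0703] t 5.2
twist [-0.0205  0.0082  0.0419]
```

```bash
python3 -m crank '[{"offset":[0,0,0.002],"twist":[0,0,0]},{"offset":[0,0,0.004],"twist":[0,0,0]},{"offset":[0,0,0.004],"twist":[0,0,0]}]'; python3 -m crank '[{"offset":[0,0,-0.04],"twist":[0,0,0]},{"offset":[0,0,-0.10],"twist":[0,0,0]},{"offset":[0,0,-0.16],"twist":[0,0,0]},{"offset":[0,0,-0.22],"twist":[0,0,0]},{"offset":[0,0,-0.271],"twist":[0,0,0]},{"offset":[0,0,-0.271],"twist":[0,0,0]}]';python3 rel.py
cat > look.py <<'E'
from h import *
import sys
p=np.load("p.npy");ims=[]
for n,(x,y) in {"top":(225,100),"side":(200,115)}.items():
    im=get_image(n);im=cv2.resize(im[:,:,::-1].copy(),None,fx=3,fy=3,interpolation=2)
    ims.append(im[y*3:y*3+450,x*3:x*3+400])
cv2.imwrite(sys.argv[1],np.hstack(ims))
E
python3 look.py pics/l1.png
```

```text
t: 5.58
tool_pos: [0.5792, -0.0253, 0.0542]
tool_rot: [-3.075, 0.646, 0.003]
contact_force: [-13.2, 3.7, 25.3]
opening: -0.0001
grip_force: 12.8
t: 6.32
tool_pos: [0.581, -0.0259, 0.3272]
tool_rot: [-3.074, 0.646, -0.018]
contact_force: [-0.3, 0.3, -0.7]
opening: 0.0
grip_force: 0.0
now case xyz [ 0.0022 -0.007   0.3272] F [-0.3152  0.2989 -0.7319] t 6.325
twist [-0.1581 -0.6419  0.0357]
```

View pics/l1.png

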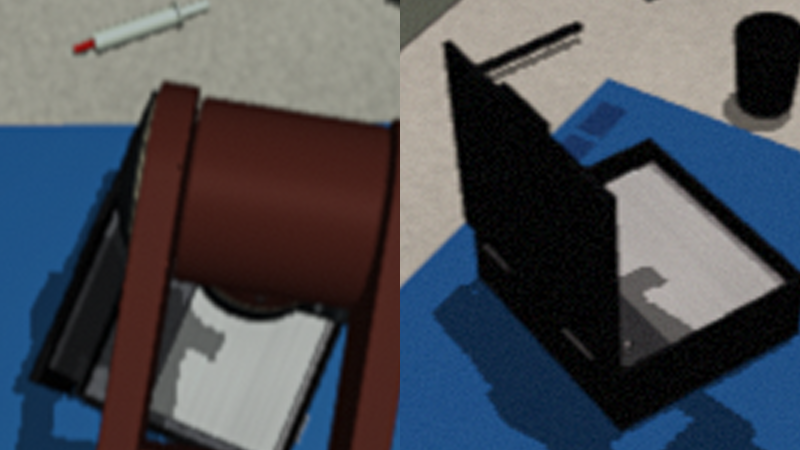

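The panel lies flat (it fills the case in the side view and gave a hard stop at 54 mm under 25 N) and the lid is still upright. Next I go over the lid.

```bash
python3 -m crank '[{"offset":[0,-0.03,-0.02],"twist":[0,0,0]},{"offset":[0,-0.07,-0.02],"twist":[0,0,0]},{"offset":[0,-0.11,-0.02],"twist":[0,0,0]},{"offset":[0,-0.15,-0.01],"twist":[0,0,0]},{"offset":[0,-0.162,0.01],"twist":[0,0,0]},{"offset":[0,-0.162,0.035],"twist":[0,0,0]},{"offset":[0,-0.162,0.06],"twist":[0,0,0]},{"offset":[0,-0.162,0.085],"twist":[0,0,0]},{"offset":[0,-0.162,0.085],"twist":[0,0,0]}]';python3 rel.py; python3 look.py pics/l2.png
```

```text
t: 7.55
tool_pos: [0.6413, 0.1219, 0.2296]
tool_rot: [3.071, -0.647, -0.014]
contact_force: [0.6, -0.6, 0.1]
opening: -0.0003
grip_force: 0.0
now case xyz [-0.0022  0.1526  0.2296] F [ 0.5851 -0.5635  0.1427] t 7.55
twist [ 0.271   0.4675 -0.0044]
```

View pics/l2.png

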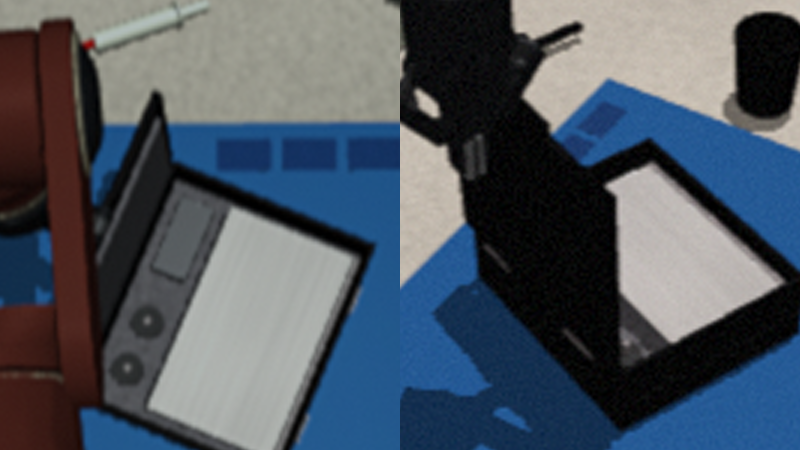

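```bash
python3 -m crank '[{"offset":[0,0.020,0.005],"twist":[0,0,0]},{"offset":[0,0.034,0.005],"twist":[0,0,0]},{"offset":[0,0.049,0.0055],"twist":[0,0,0]},{"offset":[0,0.064,0.006],"twist":[0,0,0]},{"offset":[0,0.080,0.009],"twist":[0,0,0]},{"offset":[0,0.0955,0.013],"twist":[0,0,0]},{"offset":[0,0.1105,0.019],"twist":[0,0,0]},{"offset":[0,0.125,0.026],"twist":[0,0,0]},{"offset":[0,0.138,0.035],"twist":[0,0,0]},{"offset":[0,0.151,0.045],"twist":[0,0,0]},{"offset":[0,0.162,0.056],"twist":[0,0,0]},{"offset":[0,0.1725,0.068],"twist":[0,0,0]},{"offset":[0,0.1815,0.081],"twist":[0,0,0]},{"offset":[0,0.189,0.095],"twist":[0,0,0]},{"offset":[0,0.1955,0.110],"twist":[0,0,0]},{"offset":[0,0.200,0.125],"twist":[0,0,0]}]';python3 rel.py
```

```text
t: 9.65
tool_pos: [0.5632, -0.0606, 0.1091]
tool_rot: [3.074, -0.646, -0.001]
contact_force: [0.6, -1.2, 0.4]
opening: 0.0004
grip_force: 0.5
now case xyz [-0.0001 -0.0459  0.1091] F [ 0.5584 -1.2349  0.4005] t 9.65
twist [0.0104 0.0228 0.0363]
```

```bash
python3 -m crank '[{"offset":[0,0.004,0.008],"twist":[0,0,0]},{"offset":[0,0.008,0.016],"twist":[0,0,0]},{"offset":[0,0.012,0.024],"twist":[0,0,0]},{"offset":[0,0.015,0.029],"twist":[0,0,0]},{"offset":[0,0.015,0.032],"twist":[0,0,0]},{"offset":[0,0.015,0.034],"twist":[0,0,0]},{"offset":[0,0.015,0.034],"twist":[0,0,0]}]';python3 rel.py
```

```text
t: 10.52
tool_pos: [0.5574, -0.0743, 0.078]
tool_rot: [3.073, -0.646, -0.002]
contact_force: [-5.6, -0.3, 9.5]
opening: 0.0003
grip_force: 4.5
now case xyz [ 0.0001 -0.0608  0.078 ] F [-5.576  -0.2967  9.4933] t 10.525
twist [0.0715 0.0442 0.0574]
```

Contact at z = 78 mm matches the shut lid. One firmer press, then retreat and look.

```bash
python3 -m crank '[{"offset":[0,0,0.002],"twist":[0,0,0]},{"offset":[0,0,0.003],"twist":[0,0,0]},{"offset":[0,0,0.003],"twist":[0,0,0]}]'; python3 -m crank '[{"offset":[0,0,-0.03],"twist":[0,0,0]},{"offset":[0,0,-0.08],"twist":[0,0,0]},{"offset":[0,0.05,-0.12],"twist":[0,0,0]},{"offset":[0,0.10,-0.14],"twist":[0,0,0]},{"offset":[0,0.15,-0.14],"twist":[0,0,0]},{"offset":[0,0.20,-0.14],"twist":[0,0,0]},{"offset":[0,0.25,-0.14],"twist":[0,0,0]},{"offset":[0,0.25,-0.14],"twist":[0,0,0]}]';python3 rel.py; python3 look.py pics/l3.png
python3 - <<'E'
from h import *
p=np.load("p.npy")
for n in CAL:
    get_image(n); m=cut_out("lid",n)[0]["region"]
    best=[]
    for a in np.arange(0,.15,.015):
        p[3]=a; best.append(round(iou(mask([lid(p,BL),lid(p,BT)],n),m),3))
    print(n,best)
E
```

```text
t: 10.9
tool_pos: [0.5575, -0.0743, 0.0778]
tool_rot: [3.073, -0.645, -0.003]
contact_force: [-15.6, 1.2, 23.9]
opening: -0.0004
grip_force: 11.7
t: 11.9
tool_pos: [0.4556, -0.3053, 0.2134]
tool_rot: [3.072, -0.653, 0.0]
contact_force: [0.2, 1.0, 0.8]
opening: -0.0004
grip_force: 0.0
now case xyz [ 0.0001 -0.3132  0.2134] F [0.1584 0.9911 0.7744] t 11.9
twist [ 0.0324 -0.0069 -0.2244]
side [np.float64(0.946), np.float64(0.937), np.float64(0.93), np.float64(0.918), np.float64(0.905), np.float64(0.889), np.float64(0.877), np.float64(0.862), np.float64(0.85), np.float64(0.836)]
top [np.float64(0.973), np.float64(0.971), np.float64(0.97), np.float64(0.971), np.float64(0.969), np.float64(0.967), np.float64(0.966), np.float64(0.964), np.float64(0.962), np.float64(0.96)]
```

View pics/l3.png

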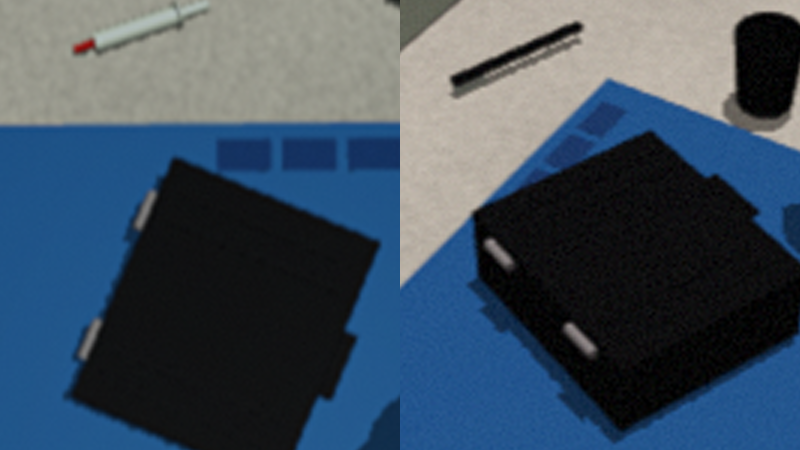

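The lid lies shut and flush in both views, the cup and pens have not moved, and the gripper is clear.

```bash
python3 -c "from station import *; print(finish_job())"
```

```text
the job is handed in; nothing more can be done
None
```

The panel was pushed flat first, then the lid was swung over and pressed fully shut. The gripper ended clear of everything, and the job was handed in at about 12 s of the 61 s allowed.

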